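# Load fish and stone into the tumbling tin and set its air valve

## Robot

A 7-joint arm with a two-finger parallel gripper is mounted at the origin on the work surface. World frame = base frame: x ahead of the robot, y to its left, z up, the work surface at z = 0. Lengths are in m, angles in rad, forces in N, time in s.
With the tool pointing down it reaches from about 0.425 to 0.8 m from the base axis. Payload 8.3 kg.
Tool frame: the origin (TCP) lies at the centre of the arm's flange, where the gripper is bolted on; the fingertips stand 173 mm ahead of it and the grasp point (between the pads) lies 155 mm ahead of it; z points along the fingers, y is the line along which they close (so a half turn about z gives the same grasp; the last joint's range is limited). The gripper opens to 85 mm and grips with 20 to 120 N. Pads are 22 mm wide; open, the fingers measure 114 mm over their backs; the gripper's body (76 mm by 85 mm) begins 54 mm behind the grasp point. The pads swing forward as they close: fully open they stand 13 mm farther back than shut.
Start: joints at [-1.175, 0.383, 0.016, 1.37, -0.006, 1.388, -0.046], TCP at [0.277, 0.56, 0.405] pointing down, gripper open.
Joint ranges: [-2.95, 2.95], [-0.25, 2.06], [-1.52, 1.56], [0.18, 2.33], [-1.44, 4.58], [0.02, 2.06], [-3.01, 3.01]. Speed limits (rad/s): [2.39, 2.39, 3.01, 3.01, 3.14, 3.14, 3.14].

## Interface

Orientations are given as a unit quaternion [x, y, z, w].
In Python, from bench import arm gives the robot as it stands.
- The arm moves only by the tool servo_tool, never from a script. Its argument "series" is text: rows parted by semicolons, each of 7 numbers parted by spaces: the turn, a rotation vector about the tool's x, y, z in rad, then the shift along the tool's x, y, z in m, then the opening, from 0 (shut) to 1 (fully open). A call has 1 to 5 rows; each row shifts and turns the commanded pose from where the row before left it, along the tool's axes as they then stand; what a row does not reach is not made up. A row lasts 1/8 s, in which the tool goes at most 62.5 mm and 10.7 degrees, less where a joint would pass 70% of its speed; a pose out of reach is approached as far as the arm can. A call is refused whole if a number of a shift passes 0.0625 or a number of a turn 0.188, either way. A call with a gripper value outside its range is refused whole. The fingers move at their own pace and stop on an object; "grip_force" is the grip in N (left out, the last holds). Time passes only in rows, so rows that do not move let the fingers close. It gives the time, the measured TCP pose, the force, the opening and the grip force at its end, in the units of the state.
- arm.read_state(): the state, without advancing time (a new reading comes with each control period).
- arm.get_image(name): name is "side" or "top"; returns a dict with "frame" (420x560x3 uint8, blue, green, red), "mtx" (3x3 intrinsics, pixels), "R" (3x3) and "t" (3): a world point X has camera coordinates R X + t. Camera axes: x right, y down, z forward; pixel columns grow to the right and rows downward; lengths in m; the calibration is good to about 2 mm. A picture is of the moment at which its call begins. There is no depth.
- arm.job_done(): hands the job in; it is judged then, once.
Trained networks look in the newest picture that a camera, given by its name, has taken for a name from the list of things; names that differ only in an ending like _2 or _b are one class to them, and where a whole thing is asked for, a point or a joint stands for the part that bears it (a point fixed in the world has none). Each returns a list of dicts, best first, with "confidence" (0 to 1); they miss things now and then, are a little off and sometimes report something else, mostly with a low value. They report only what shows in the picture. A call takes as long as a camera call. They do not tell look-alikes from the thing itself.
- arm.regions_of(camera, target): "mask" (420x560 bool, what is visible of it) and "rect" ([left, top, right, bottom] in pixels, round what is visible of it).
- arm.landmark_of(camera, target): "xy" ([column, row] in pixels: a listed point, or the origin of a listed thing).
The state is a dict: "time_s": time; "q": joint angles; "qvel": joint speeds; "effort": joint torques, N m; "ee_pos": TCP position; "orientation": TCP orientation; "ft_force": force on the tool from outside, world axes, zero at the start; "ft_torque": the same for the moment, N m; "gripper_width": finger opening in m; "grip_force": force on a finger pad.
Only numpy, scipy, OpenCV 4.12 (cv2) and the standard library are available. Lean on these libraries where they do the work, as an engineer would, in place of code of your own. Each camera call takes 0.05 s, during which the arm holds its last target. There are 200 camera calls.

## Task

Tumble the sawn fish smooth: slide the tin's hatch right open (its hidden catch may or may not be holding it: only trying the hatch tells, and turning the round knob frees or locks it), put every fish on the bench and the grey river stone that burnishes them into the tin and slide the hatch fully shut. Only then set the red lever of the air valve half open, at 45 degrees. Leave the other things on the bench where they lie.

Things in the scene. Friction and masses are not known exactly. Their poses are not given: they have to be found in the camera images.
- tin: Tumbling tin fixed on the bench: open box 200 (x) x 190 (y) mm, 98 high, walls and floor 4 thick, with a sliding hatch for a lid. Origin: centre of its underside, z = 0. x points from its front (robot side) to its back, y left, z up. Wooden rails (tops at z 106 mm, y +-100) run along both sides and 175 mm beyond the back. On its left: green catch housing, and behind that the air pipe and valve.
- hatch (a joint): Opening of the hatch, m: 0 = shut (start), 0.16 = fully open, slid level towards the tin's +x. About 2 N friction, stays where left; pull with 25 N at most. If the catch holds, it moves about 3 mm and stops hard. A steel ear (top z 121) at its left front corner runs into the catch housing. Plate top at z 106 mm. Fully open, the mouth is clear from tin x -96 to +60 mm and 182 mm wide.
- hatch_grip (a point): On the upright pale wooden grip of the hatch, 16 mm below its top. The grip is 16 mm thick along the tin's x, 70 mm along its y, from the plate (z 106) up to z 150 mm, with free space in front and behind. With the hatch shut this point is at (-65, 0, 134) mm in the tin frame; it travels with the hatch.
- valve (a joint): Opening of the air valve, rad: 0 = shut, red lever towards the tin's -x (across the pipe); 1.571 = fully open, lever along the tin's +y (along the pipe). Opens clockwise seen from above: the lever points along (-cos v, sin v) in the tin frame. Half open = 0.785 (45 degrees). Starts at 0 to 0.4. Takes 0.22 N m; stays where left.
- valve_lever (a point): On the red lever's centre line, 70 mm out from the pivot, half-way up. The lever is 16 mm wide, 20 mm high (z 90 to 110 mm), reaches 95 mm from the pivot, and can be pinched or pushed from above; nothing but the bench lies under its outer part. Moves with the lever.
- valve_pivot (a point): Point on the vertical axis of the valve lever at z 100 mm; (80, 190, 100) mm in the tin frame.
- catch_knob (a point): On the vertical axis of the catch's black round knob, at grip height; (-75, 137, 148) mm in the tin frame. 42 mm across, z 125 to 168, on a green housing (75 x 60 mm). Unmarked: only trying the hatch tells if the catch holds. About a quarter turn (1.57 rad), either way, changes it from holding to free or back; no stops. If it still holds, turn 0.8 rad more and retry. 0.12 N m; stays put.
- fish1_mid (a point): Centre of a sawn pale softwood fish, about 60 g, lying flat on the bench right of the tin: 100 mm long along its own x (nose +46, tail end -53 mm), 40 mm wide along its y, 26 mm thick along z (centre 13 mm up). Two to four of the four fish are present; an absent one is None throughout.
- fish2_mid (a point): Centre of a sawn pale softwood fish, about 60 g, lying flat on the bench right of the tin: 100 mm long along its own x (nose +46, tail end -53 mm), 40 mm wide along its y, 26 mm thick along z (centre 13 mm up). Two to four of the four fish are present; an absent one is None throughout.
- fish3_mid (a point): Centre of a sawn pale softwood fish, about 60 g, lying flat on the bench right of the tin: 100 mm long along its own x (nose +46, tail end -53 mm), 40 mm wide along its y, 26 mm thick along z (centre 13 mm up). Two to four of the four fish are present; an absent one is None throughout.
- fish4_mid (a point): Centre of a sawn pale softwood fish, about 60 g, lying flat on the bench right of the tin: 100 mm long along its own x (nose +46, tail end -53 mm), 40 mm wide along its y, 26 mm thick along z (centre 13 mm up). Two to four of the four fish are present; an absent one is None throughout.
- stone_mid (a point): Centre (14 mm up) of the grey river stone burnisher, left of the tin: round seen from above, 56 mm across, 28 mm high, flat underneath, about 160 g. Always present.
- cork_block: Bystander, not to be disturbed: cork sanding block, 110 x 60 x 35 mm. Origin under its middle, on the bench.
- buffalo_leg: Bystander, not to be disturbed: carved fig-wood buffalo leg with a dark hoof, about 140 mm long, 46 mm wide, 36 mm high. Origin under its middle, on the bench.
- wax_jar: Bystander, not to be disturbed: amber glass wax jar with brass cap, 68 mm across, 75 mm high. Origin under its middle, on the bench.
- dust_brush: Bystander, not to be disturbed: bench brush lying flat. Origin under its middle, on the bench.
- mallet: Bystander, not to be disturbed: wooden-headed mallet lying flat. Origin under its middle, on the bench.
- rasp: Bystander, not to be disturbed: rasp with pale wooden handle, 240 mm long, lying flat. Origin under its middle, on the bench.
Not all that is in view belongs to the job. Leave any pink or purple look-alike of the part that bears fish1_mid alone. What is shaped like the part that bears fish4_mid but pink is not meant.

How it is judged:
By the outcome, as a careful person would: the job done as asked, in the order asked, and still so for the second after the job is handed in, with the robot touching nothing.
Of fish1, fish2, fish3, fish4 only 2 to 4 are there at a start; the rules pass over those that are not, and their reading is None.
At some moment in a run one of fish1, fish2, fish3, fish4 may be knocked a few centimetres aside while the robot is not near it.
Once in a run the grip may slacken for a moment while it holds something.
It also fails if it takes over 210 s, if anything falls off the work surface, if the arm or the gripper's body presses on something with over 40 N, if the wrist force passes 120 N, or if a joint passes its speed limit or range.

## Working session

There is one attempt and no reset: what is moved stays moved. The work goes in short steps, Python scripts to look and compute and a tool call to move; the robot and the scene stay as the last step left them, time stands still between calls to the robot, and variables do not carry over. Pictures are saved under pics/ and viewed, at most 14 in all, crops included, and the job is handed in when it is done.

Besides the shell and the picture viewer there is one more tool, called after "Emit:" as name(argument=value, ...) on one line, values as JSON. servo_tool: Moves the arm, as the interface text tells. Its arguments: {"type":"object","properties":{"series":{"type":"string"},"grip_force":{"type":"number"}},"required":["series"]}

```bash
mkdir -p pics; ls
cat > h.py <<'E'
import numpy as np, cv2
from bench import arm
def save(cam,fn):
    d=arm.get_image(cam); cv2.imwrite(fn,d["frame"]); return d
def ray(d,xy,z):
    R=np.array(d["R"]);t=np.array(d["t"]);K=np.array(d["mtx"])
    v=R.T@np.linalg.inv(K)@np.array([xy[0],xy[1],1.]); c=-R.T@t
    return c+v*(z-c[2])/v[2]
def proj(d,X):
    p=np.array(d["mtx"])@(np.array(d["R"])@np.array(X)+np.array(d["t"])); return p[:2]/p[2]
E
python3 - <<'E'
from h import *
Z=dict(tin=0,hatch_grip=.134,valve_lever=.1,valve_pivot=.1,catch_knob=.148,fish1_mid=.013,stone_mid=.014,cork_block=0,buffalo_leg=0,wax_jar=0,dust_brush=0,mallet=0,rasp=0)
for cam in("top","side"):
    d=save(cam,f"pics/{cam}0.png")
    print(cam,-np.array(d["R"]).T@d["t"])
    for n,z in Z.items():
        for r in arm.landmark_of(cam,n)[:6]:
            print(n,np.round(r["confidence"],2),np.round(r["xy"],0),np.round(ray(d,r["xy"],z)[:2],3))
s=arm.read_state();print(s["time_s"],s["ee_pos"],s["orientation"],s["gripper_width"],s["ft_force"])
E
```

```text
pics
top [0.22132968 0.0274107  1.65001963]
tin 0.83 [271. 228.] [0.508 0.027]
hatch_grip 0.75 [275. 247.] [0.432 0.017]
valve_lever 0.75 [204. 218.] [0.521 0.222]
valve_lever 0.57 [395. 259.] [ 0.402 -0.326]
valve_lever 0.33 [162. 257.] [0.406 0.338]
valve_pivot 0.6 [207. 197.] [0.583 0.215]
catch_knob 0.57 [226. 246.] [0.431 0.152]
fish1_mid 0.72 [395. 204.] [ 0.584 -0.353]
fish1_mid 0.69 [417. 166.] [ 0.704 -0.427]
fish1_mid 0.57 [370. 167.] [ 0.699 -0.279]
stone_mid 0.61 [161. 258.] [0.413 0.356]
cork_block 0.7 [456. 272.] [ 0.376 -0.536]
cork_block 0.52 [204. 219.] [0.535 0.233]
buffalo_leg 0.82 [453. 211.] [ 0.565 -0.536]
wax_jar 0.79 [330. 147.] [ 0.769 -0.157]
wax_jar 0.46 [276. 248.] [0.447 0.013]
dust_brush 0.93 [132. 286.] [0.333 0.443]
dust_brush 0.71 [354. 248.] [ 0.447 -0.226]
mallet 0.92 [ 96. 253.] [0.43  0.556]
rasp 0.66 [354. 251.] [ 0.438 -0.227]
rasp 0.62 [144. 176.] [0.67  0.423]
rasp 0.18 [274. 231.] [0.5   0.018]
side [-0.15787402 -0.94670754  1.18359345]
tin 0.85 [276. 242.] [0.492 0.02 ]
hatch_grip 0.54 [360. 241.] [ 0.661 -0.242]
valve_lever 0.68 [264. 222.] [0.456 0.047]
valve_lever 0.48 [249. 191.] [0.503 0.23 ]
valve_pivot 0.64 [269. 190.] [0.573 0.193]
catch_knob 0.74 [240. 197.] [0.427 0.165]
catch_knob 0.2 [251. 190.] [0.483 0.178]
fish1_mid 0.76 [402. 294.] [ 0.708 -0.425]
fish1_mid 0.6 [369. 265.] [ 0.702 -0.269]
fish1_mid 0.56 [360. 294.] [ 0.588 -0.346]
stone_mid 0.61 [216. 200.] [0.408 0.343]
cork_block 0.66 [344. 370.] [ 0.372 -0.525]
buffalo_leg 0.85 [393. 340.] [ 0.565 -0.53 ]
wax_jar 0.47 [276. 243.] [0.49  0.015]
dust_brush 0.59 [193. 199.] [0.339 0.421]
mallet 0.92 [196. 173.] [0.428 0.577]
rasp 0.67 [256. 175.] [0.648 0.423]
1.4 [0.27674159 0.56038178 0.40467497] [ 2.27360079e-01  9.73810758e-01 -2.59152875e-05 -3.93852111e-05] 0.08522933505190135 [-0.10760831 -0.28718569 -1.08133039]
```

View pics/top0.png

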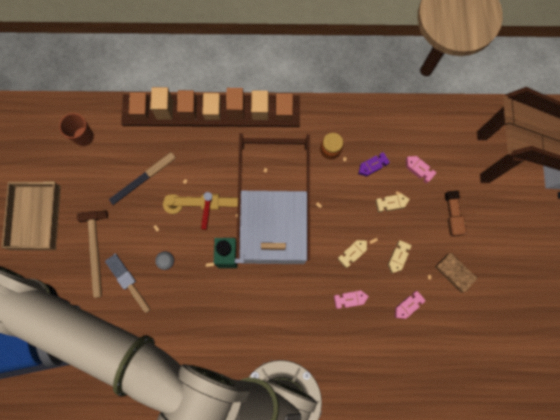

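View pics/side0.png

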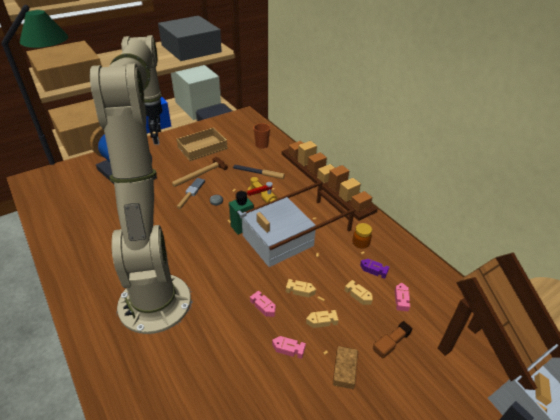

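Top view: pale fish at (393,202), (353,252), (400,257). Look-alikes are pink at (420,167), (351,299), (410,305) and purple at (373,165). Stone at (164,261), knob (224,248), red lever (206,212), grip (273,245). Only the three pale ones are meant; measuring them and checking in one close crop.

```bash
cat >> h.py <<'E'
from scipy.optimize import least_squares
def fishes(d,box=(320,140,480,330)):
    f=cv2.cvtColor(d["frame"],cv2.COLOR_BGR2HSV)
    m=((f[...,0]>15)&(f[...,0]<32)&(f[...,1]<150)&(f[...,2]>140)).astype(np.uint8)
    k=np.zeros_like(m);k[box[1]:box[3],box[0]:box[2]]=1;m*=k
    n,l,st,c=cv2.connectedComponentsWithStats(m)
    out=[]
    for i in range(1,n):
        if st[i,4]<90: continue
        ys,xs=np.where(l==i)
        P=np.array([ray(d,(x,y),.022)[:2] for x,y in zip(xs,ys)])
        (cx,cy),(w,h),a=cv2.minAreaRect((P*1000).astype(np.float32))
        a=np.radians(a+(90 if h>w else 0))
        out.append((st[i,4],c[i].round(),np.round([cx/1000,cy/1000],3),np.round(sorted((w,h)),0),round((np.degrees(a)+90)%180-90),P.mean(0).round(3)))
    return out
E
python3 - <<'E'
from h import *
d=arm.get_image("top")
for r in fishes(d):print(*r)
f=d["frame"]; hsv=cv2.cvtColor(f,cv2.COLOR_BGR2HSV)
print(hsv[225,255],hsv[202,393],hsv[245,273])
m=((abs(hsv[...,0].astype(int)-int(hsv[225,255,0]))<12)&(hsv[...,1]>25)&(hsv[...,2]>90)).astype(np.uint8);m[:,:235]=0;m[:180]=0;m[270:]=0;m[:,312:]=0
m=cv2.morphologyEx(m,cv2.MORPH_OPEN,np.ones((5,5)))
r=cv2.minAreaRect(np.argwhere(m)[:,::-1].astype(np.float32));print(r)
for p in cv2.boxPoints(r):print(p,ray(d,p,.106)[:2].round(4))
# red lever
m=((hsv[...,0]<6)|(hsv[...,0]>174))&(hsv[...,1]>170)&(hsv[...,2]>90);k=np.zeros_like(m);k[180:240,190:225]=1
pts=np.argwhere(m&k)[:,::-1];P=np.array([ray(d,p,.108)[:2] for p in pts]);print("lever",P.mean(0),P[P[:,0].argmin()],P[P[:,0].argmax()],np.linalg.svd(P-P.mean(0))[2][0])
m=(hsv[...,2]<45);k[:]=0;k[238:262,213:236]=1
print("knob",ray(d,np.argwhere(m&k)[:,::-1].mean(0),.168)[:2])
for r in arm.regions_of("top","stone_mid")[:2]:
  print(r["confidence"],r["rect"],ray(d,np.argwhere(r["mask"])[:,::-1].mean(0),.016)[:2])
a=cv2.resize(f[140:320,320:480],(640,720))[:600];
b=cv2.resize(f[130:280,140:320],(720,600),interpolation=cv2.INTER_CUBIC)
cv2.imwrite("pics/c1.png",cv2.resize(f[140:320,140:480],(800,424),interpolation=cv2.INTER_CUBIC))
E
```

```text
399 [392. 202.] [ 0.589 -0.344] [46. 99.] -78 [ 0.587 -0.343]
421 [353. 252.] [ 0.433 -0.221] [ 44. 100.] -48 [ 0.432 -0.219]
420 [399. 256.] [ 0.418 -0.357] [44. 99.] -25 [ 0.419 -0.358]
[118  21 156] [ 18 112 191] [ 15 108 170]
((0.0, 0.0), (0.0, 0.0), 0.0)
[0. 0.] [1.202 0.866]
[0. 0.] [1.202 0.866]
[0. 0.] [1.202 0.866]
[0. 0.] [1.202 0.866]
lever [0.52340839 0.2171911 ] [0.48660862 0.22220606] [0.56566985 0.20699344] [-0.99311922  0.11710774]
knob [0.42456065 0.1582231 ]
0.64 [153.8, 250.0, 174.8, 267.5] [0.40757448 0.34690112]
0.64 [200.5, 191.6, 212.5, 227.1] [0.55933563 0.22809567]
```

View pics/c1.png

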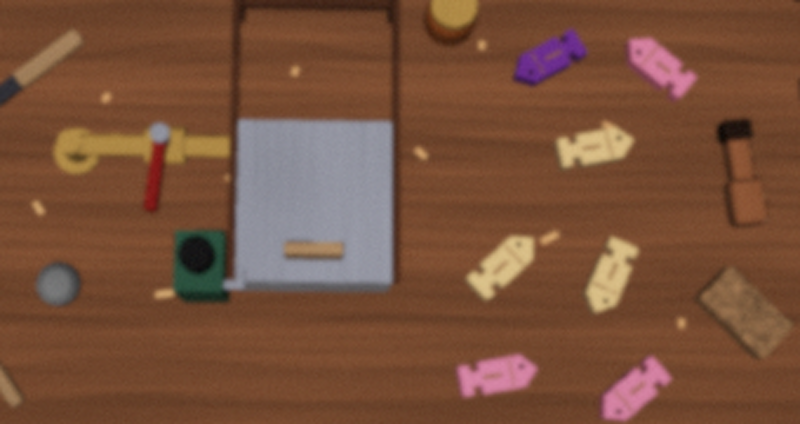

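The crop confirms three cream fish (crop px (595,147), (503,266), (612,275)); the pink and purple ones are decoys. The stone is at (58,284). Next, fit the tin pose.

Run:
```python
from h import *
d=arm.get_image("top")
f=d["frame"]; hsv=cv2.cvtColor(f,cv2.COLOR_BGR2HSV)
m=((hsv[...,0]>100)&(hsv[...,0]<135)&(hsv[...,2]>125)).astype(np.uint8);m[:,:241]=0;m[:185]=0;m[270:]=0;m[:,312:]=0
m=cv2.morphologyEx(m,cv2.MORPH_OPEN,np.ones((5,5)))
r=cv2.minAreaRect(np.argwhere(m)[:,::-1].astype(np.float32));print(r)
for p in cv2.boxPoints(r):print(p,ray(d,p,.106)[:2].round(4))
m=((hsv[...,0]>10)&(hsv[...,0]<22)&(hsv[...,2]>140)&(hsv[...,1]>60));k=np.zeros_like(m);k[235:256,255:292]=1
P=np.array([ray(d,p,.149)[:2] for p in np.argwhere(m&k)[:,::-1]]);print("grip",P.mean(0),len(P),np.linalg.svd(P-P.mean(0))[2][0])
s=arm.read_state()
print(cv2.Rodrigues(np.eye(3))[0].T)
from scipy.spatial.transform import Rotation as Ro
print(Ro.from_quat(s["orientation"]).as_matrix().round(3))
```

```text
((273.0, 225.5), (67.0, 64.0), 90.0)
[241. 192.] [0.5962 0.1153]
[305. 192.] [ 0.5969 -0.0705]
[305. 259.] [ 0.4013 -0.0689]
[241. 259.] [0.401  0.1127]
grip [0.43509117 0.02225114] 121 [ 0.00223698 -0.9999975 ]
[[0. 0. 0.]]
[[-0.897  0.443 -0.   ]
 [ 0.443  0.897  0.   ]
 [ 0.    -0.    -1.   ]]
```

```bash
cat >> h.py <<'E'
from scipy.spatial.transform import Rotation as Ro
def plan(wps,step=.06,start=None):
    """wps: (x,y,zgrasp,phi_deg,open[,step|hold rows]); prints rows from measured pose. zgrasp -> TCP z+.155"""
    s=arm.read_state();Rm=Ro.from_quat(s["orientation"]).as_matrix();p=np.array(s["ee_pos"])
    print("at",p.round(4),"z_g",round(p[2]-.155,4),"phi",round(np.degrees(np.arctan2(Rm[1,1],Rm[0,1])),1))
    for w in wps:
        q=np.array([w[0],w[1],w[2]+.155]);st=w[5] if len(w)>5 else step
        g=np.radians(w[3]);Rt=np.array([[-np.sin(g),np.cos(g),0],[np.cos(g),np.sin(g),0],[0,0,-1]])
        rv=Ro.from_matrix(Rm.T@Rt).as_rotvec()
        n=max(1,int(np.ceil(max(np.linalg.norm(q-p)/st,np.linalg.norm(rv)/.18))))
        rows=[]
        for i in range(n):
            rv=Ro.from_matrix(Rm.T@Rt).as_rotvec()/(n-i); sh=Rm.T@((q-p)/(n-i))
            rv=rv.round(3);sh=sh.round(4)
            p=p+Rm@sh;Rm=Rm@Ro.from_rotvec(rv).as_matrix()
            rows.append(" ".join(f"{v:g}" for v in list(rv+0.)+list(sh+0.)+[w[4]]))
        print("->",w)
        for i in range(0,n,5):print("  ","; ".join(rows[i:i+5]))
E
python3 - <<'E'
from h import *
plan([(.43,.30,.25,34,1),(.435,.022,.25,0,1),(.435,.022,.134,0,1,.05)])
E
```

```text
at [0.2767 0.5604 0.4047] z_g 0.2497 phi 63.7
-> (0.43, 0.3, 0.25, 34, 1)
   0 0 0.086 -0.0421 -0.0276 -0.0001 1; 0 0 0.087 -0.0443 -0.0239 0 1; 0 0 0.086 -0.0463 -0.0199 -0.0001 1; 0 0 0.087 -0.0478 -0.0159 0 1; 0 0 0.086 -0.049 -0.0117 -0.0001 1
   0 0 0.087 -0.0498 -0.0074 0 1
-> (0.435, 0.022, 0.25, 0, 1)
   0 0 0.119 -0.0467 -0.0303 0 1; 0 0 0.119 -0.0499 -0.0245 0 1; 0 0 0.118 -0.0525 -0.0184 0 1; 0 0 0.119 -0.0542 -0.0121 0 1; 0 0 0.118 -0.0553 -0.0055 0 1
-> (0.435, 0.022, 0.134, 0, 1, 0.05)
   0 0 0 0 0 0.0387 1; 0 0 0 0 0 0.0386 1; 0 0 0 0 0 0.0387 1
```

Emit:
servo_tool(series="0 0 0.086 -0.042 -0.028 0 1; 0 0 0.087 -0.044 -0.024 0 1; 0 0 0.086 -0.046 -0.02 0 1; 0 0 0.087 -0.048 -0.016 0 1; 0 0 0.086 -0.049 -0.012 0 1")

```text
time_s: 2.17
ee_pos: [0.4041, 0.3412, 0.4049]
orientation: [0.432, 0.902, 0.0, 0.0]
ft_force: [0.8, -0.7, 0.2]
gripper_width: 0.0858
grip_force: 0.0
```

Emit:
servo_tool(series="0 0 0.087 -0.05 -0.007 0 1; 0 0 0.119 -0.047 -0.03 0 1; 0 0 0.119 -0.05 -0.024 0 1; 0 0 0.118 -0.052 -0.018 0 1; 0 0 0.119 -0.054 -0.012 0 1")

```text
time_s: 2.8
ee_pos: [0.4343, 0.0761, 0.405]
orientation: [0.666, 0.746, 0.0, 0.0]
ft_force: [1.0, 0.3, 0.2]
gripper_width: 0.0851
grip_force: 0.0
```

Emit:
servo_tool(series="0 0 0.118 -0.055 -0.006 0 1; 0 0 0 0 0 0 1; 0 0 0 0 0 0 1")

```text
time_s: 3.18
ee_pos: [0.435, 0.0231, 0.4049]
orientation: [0.707, 0.707, 0.0, -0.0]
ft_force: [0.4, 0.1, 0.1]
gripper_width: 0.0852
grip_force: 0.0
```

Run:
```python
from h import *
plan([(.435,.022,.134,0,1,.05)])
```

```text
at [0.435  0.0231 0.4049] z_g 0.2499 phi 0.0
-> (0.435, 0.022, 0.134, 0, 1, 0.05)
   0 0 0 -0.0004 0 0.0386 1; 0 0 0 -0.0004 0 0.0386 1; 0 -0.001 0.001 -0.0003 -0.0001 0.0387 1
```

Emit:
servo_tool(series="0 0 0 0 0 0.039 1; 0 0 0 -0.001 0 0.039 1; 0 0 0 0 0 0.038 1; 0 0 0 0 0 0 1; 0 0 0 0 0 0 0", grip_force=40)

```text
time_s: 3.8
ee_pos: [0.4357, 0.0226, 0.2899]
orientation: [0.706, 0.708, 0.0, 0.0]
ft_force: [0.9, 0.1, 0.1]
gripper_width: 0.0702
grip_force: 0.0
```

Emit:
servo_tool(series="0 0 0 0 0 0 0; 0 0 0 0 0 0 0; 0 0 0 0 0 0 0; 0 0 0 0 0 0 0; 0 0 0 0 0 0 0")

```text
time_s: 4.42
ee_pos: [0.4353, 0.0217, 0.2894]
orientation: [0.707, 0.707, 0.001, 0.0]
ft_force: [-2.3, 0.6, 5.9]
gripper_width: 0.0154
grip_force: 41.3
```

Emit:
servo_tool(series="0 0 0 0 0.002 0 0; 0 0 0 0 0.001 0 0; 0 0 0 0 0.001 0 0; 0 0 0 0 0.001 0 0; 0 0 0 0 0 0 0")

```text
time_s: 5.05
ee_pos: [0.4404, 0.0216, 0.2894]
orientation: [0.707, 0.707, 0.001, 0.0]
ft_force: [-1.7, 0.7, 6.2]
gripper_width: 0.0154
grip_force: 41.2
```

Emit:
servo_tool(series="0 0 0 0 0.002 0 0; 0 0 0 0 0.002 0 0; 0 0 0 0 0.002 0 0; 0 0 0 0 0.002 0 0; 0 0 0 0 0.002 0 0")

```text
time_s: 5.68
ee_pos: [0.4503, 0.0216, 0.2894]
orientation: [0.707, 0.707, 0.0, 0.0]
ft_force: [-2.4, -0.3, 6.8]
gripper_width: 0.0155
grip_force: 41.3
```

The catch isn't holding. Opening fully.

Emit:
servo_tool(series="0 0 0 0 0.015 0 0; 0 0 0 0 0.018 0 0; 0 0 0 0 0.018 0 0; 0 0 0 0 0.018 0 0; 0 0 0 0 0.018 0 0")

```text
time_s: 6.3
ee_pos: [0.5378, 0.021, 0.2894]
orientation: [0.707, 0.707, 0.0, 0.0]
ft_force: [-3.2, -2.5, 8.4]
gripper_width: 0.0153
grip_force: 41.5
```

Emit:
servo_tool(series="0 0 0 0 0.018 0 0; 0 0 0 0 0.018 0 0; 0 0 0 0 0.014 0 0; 0 0 0 0 0.006 0 0; 0 0 0 0 0.002 0 0")

```text
time_s: 6.92
ee_pos: [0.5954, 0.0205, 0.2894]
orientation: [0.708, 0.707, -0.0, 0.0]
ft_force: [-8.9, -3.1, 11.5]
gripper_width: 0.0155
grip_force: 42.1
```

Emit:
servo_tool(series="0 0 0 0 0 0 0; 0 0 0 0 0.001 0 0; 0 0 0 0 0.001 0 0; 0 0 0 0 0 0 0")

```text
time_s: 7.42
ee_pos: [0.596, 0.0205, 0.2894]
orientation: [0.708, 0.706, -0.001, -0.001]
ft_force: [-13.2, -2.8, 13.9]
gripper_width: 0.0155
grip_force: 42.1
```

Emit:
servo_tool(series="0 0 0 0 0 0 1; 0 0 0 0 0 0 1; 0 0 0 0 0 0 1; 0 0 0 0 0 -0.05 1; 0 0 0 0 0 -0.06 1")

```text
time_s: 8.05
ee_pos: [0.5967, 0.022, 0.3987]
orientation: [0.707, 0.707, -0.001, -0.001]
ft_force: [0.2, 0.8, 0.4]
gripper_width: 0.0852
grip_force: 0.0
```

Run:
```python
from h import *
d=save("top","pics/top1.png")
for r in fishes(d):print(*r)
for cam in("top","side"):
  if cam=="side": d=save("side","pics/side1.png")
  for r in arm.landmark_of(cam,"stone_mid")[:2]:print(r["confidence"],ray(d,r["xy"],.014)[:2])
  for r in arm.regions_of(cam,"stone_mid")[:2]:print(r["confidence"],r["rect"],ray(d,np.argwhere(r["mask"])[:,::-1].mean(0),.015)[:2])
plan([(.44,.20,.21,25,1),(.410,.348,.15,40,1),(.410,.348,.022,40,1,.05)])
```

```text
392 [392. 202.] [ 0.589 -0.345] [ 46. 100.] -78 [ 0.588 -0.344]
417 [353. 252.] [ 0.433 -0.221] [ 44. 100.] -48 [ 0.432 -0.22 ]
406 [399. 256.] [ 0.418 -0.357] [43. 98.] -25 [ 0.419 -0.358]
0.74 [0.41514861 0.35535389]
0.54 [152.5, 248.7, 172.7, 266.3] [0.40701314 0.34798139]
0.6 [ 0.48343482 -0.00314506]
0.5 [0.41909176 0.34584863]
0.54 [210.4, 192.6, 223.5, 203.1] [0.40926917 0.34888211]
at [0.5968 0.0219 0.3975] z_g 0.2425 phi 0.0
-> (0.44, 0.2, 0.21, 25, 1)
   0 0 -0.109 0.0445 -0.0392 0.0082 1; -0.001 0 -0.109 0.0485 -0.0341 0.0082 1; 0 0 -0.109 0.052 -0.0286 0.0081 1; -0.001 0 -0.109 0.0548 -0.0228 0.0082 1
-> (0.41, 0.348, 0.15, 40, 1)
   0 0 -0.087 0.0489 0.0118 0.02 1; 0 0 -0.087 0.0477 0.016 0.02 1; 0 0 -0.088 0.0462 0.02 0.02 1
-> (0.41, 0.348, 0.022, 40, 1, 0.05)
   0 0 0 0 0 0.0427 1; 0 0 0 0 0 0.0427 1; 0 0 0 0 0 0.0426 1
```

View pics/top1.png

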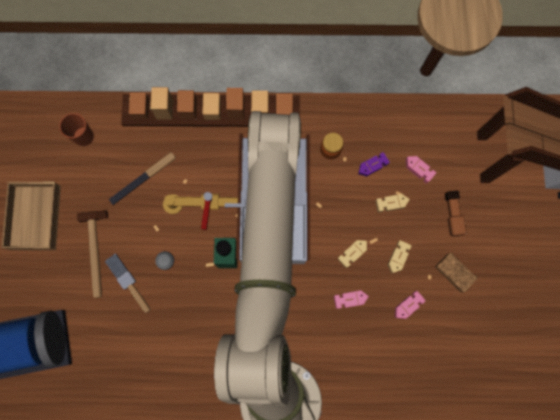

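The picture shows the hatch open beneath the arm and the fish unmoved (393,202), (353,252), (400,257). The stone is at (164,261).

Emit:
servo_tool(series="0 0 -0.109 0.045 -0.039 0.008 1; 0 0 -0.109 0.049 -0.034 0.008 1; 0 0 -0.109 0.052 -0.029 0.008 1; 0 0 -0.109 0.055 -0.023 0.008 1; 0 0 -0.087 0.05 0.012 0.02 1")

```text
time_s: 8.98
ee_pos: [0.4274, 0.2525, 0.346]
orientation: [0.498, 0.867, 0.0, -0.001]
ft_force: [1.5, 0.1, -0.1]
gripper_width: 0.0853
grip_force: 0.0
```

Emit:
servo_tool(series="0 0 -0.087 0.048 0.016 0.02 1; 0 0 -0.088 0.046 0.02 0.02 1; 0 0 0 0 0 0 1; 0 0 0 0 0 0 1")

```text
time_s: 9.48
ee_pos: [0.4094, 0.3495, 0.3053]
orientation: [0.423, 0.906, -0.002, -0.0]
ft_force: [0.4, -0.2, 0.6]
gripper_width: 0.085
grip_force: 0.0
```

Run:
```python
from h import *
d=save("side","pics/side2.png")
for r in arm.regions_of("side","stone_mid")[:2]:print(r["confidence"],r["rect"],ray(d,np.argwhere(r["mask"])[:,::-1].mean(0),.015)[:2])
plan([(.409,.349,.15,40,1),(.409,.349,.020,40,1,.05)])
```

```text
0.53 [208.2, 194.6, 222.0, 205.5] [0.40964187 0.34905107]
at [0.4102 0.3487 0.3064] z_g 0.1514 phi 39.9
-> (0.409, 0.349, 0.15, 40, 1)
   -0.001 0.001 -0.003 0.001 -0.0008 0.0014 1
-> (0.409, 0.349, 0.02, 40, 1, 0.05)
   0 0 0 0 0 0.0433 1; 0 0 0 0 0 0.0434 1; 0 0 0 -0.0001 0 0.0433 1
```

Emit:
servo_tool(series="0 0 0 0 0 0.045 1; 0 0 0 0 0 0.045 1; 0 0 0 0 0 0.035 1; 0 0 0 0 0 0.006 1; 0 0 0 0 0 0 0", grip_force=50)

```text
time_s: 10.2
ee_pos: [0.4103, 0.3497, 0.1766]
orientation: [0.423, 0.906, 0.0, 0.0]
ft_force: [0.6, 0.4, 1.1]
gripper_width: 0.0695
grip_force: 0.0
```

Emit:
servo_tool(series="0 0 0 0 0 0 0; 0 0 0 0 0 0 0; 0 0 0 0 0 0 0; 0 0 0 0 0 0 0")

```text
time_s: 10.7
ee_pos: [0.4103, 0.3502, 0.178]
orientation: [0.423, 0.906, 0.001, 0.0]
ft_force: [-1.4, -2.4, 6.3]
gripper_width: 0.0531
grip_force: 52.3
```

Emit:
servo_tool(series="0 0 0 0 0 -0.03 0; 0 0 0 0 0 -0.06 0; 0 0 0 0 0 -0.06 0; 0 0 0 0 0 -0.03 0; 0 0 0 0 0 0 0")

```text
time_s: 11.32
ee_pos: [0.4103, 0.3502, 0.3602]
orientation: [0.423, 0.906, 0.004, 0.001]
ft_force: [0.5, -0.4, -2.6]
gripper_width: 0.0535
grip_force: 53.6
```

Run:
```python
from h import *
plan([(.44,.20,.21,25,0),(.47,.078,.16,0,0),(.47,.078,.06,0,0,.05),(.47,.078,.20,0,1,.05)])
```

```text
at [0.4103 0.3502 0.3602] z_g 0.2052 phi 40.0
-> (0.44, 0.2, 0.21, 25, 0)
   0.003 -0.001 0.087 -0.0447 -0.0246 -0.0018 0; 0.002 -0.001 0.087 -0.0467 -0.0206 -0.0017 0; 0.003 0 0.087 -0.0483 -0.0165 -0.0017 0
-> (0.47, 0.078, 0.16, 0, 0)
   0 0 0.146 -0.0411 -0.0081 0.0167 0; 0 0 0.145 -0.0418 -0.0021 0.0166 0; 0 0 0.146 -0.0417 0.004 0.0167 0
-> (0.47, 0.078, 0.06, 0, 0, 0.05)
   0 0 0 0 0 0.05 0; 0 0 0 0 0.0001 0.05 0
-> (0.47, 0.078, 0.2, 0, 1, 0.05)
   0 0 0 0 0 -0.0467 1; 0 0 0 0 0 -0.0467 1; 0 0 0 0 -0.0001 -0.0466 1
```

Emit:
servo_tool(series="0 0 0.087 -0.045 -0.025 -0.004 0; 0 0 0.087 -0.047 -0.021 -0.002 0; 0 0 0.087 -0.048 -0.016 -0.002 0; 0 0 0.146 -0.043 -0.008 0 0; 0 0 0.145 -0.044 -0.002 0 0")

```text
time_s: 11.95
ee_pos: [0.4608, 0.1126, 0.3634]
orientation: [0.656, 0.755, -0.0, -0.0]
ft_force: [0.2, 0.9, -1.9]
gripper_width: 0.053
grip_force: 53.5
```

Emit:
servo_tool(series="0 0 0.146 -0.043 0.004 0 0; 0 0 0 0 0 0.04 0; 0 0 0 0 0 0.06 0; 0 0 0 0 0 0.046 0; 0 0 0 0 0 0 0")

```text
time_s: 12.58
ee_pos: [0.4691, 0.0718, 0.2147]
orientation: [0.707, 0.707, -0.004, -0.002]
ft_force: [0.2, -0.4, -0.1]
gripper_width: 0.0532
grip_force: 53.5
```

Emit:
servo_tool(series="0 0 0 0 0 0 0.8; 0 0 0 0 0 0 0.8; 0 0 0 0 0 0 0.8; 0 0 0 0 0 -0.06 1; 0 0 0 0 0 -0.06 1")

```text
time_s: 13.2
ee_pos: [0.4709, 0.0722, 0.3397]
orientation: [0.707, 0.707, -0.0, 0.0]
ft_force: [1.2, 0.7, 0.4]
gripper_width: 0.0856
grip_force: 0.0
```

Emit:
servo_tool(series="0 0 0 0 0 -0.03 1; 0 0 0 0 0 0 1")

```text
time_s: 13.45
ee_pos: [0.4719, 0.0722, 0.3712]
orientation: [0.707, 0.707, 0.003, 0.001]
ft_force: [-0.0, 0.3, -0.5]
gripper_width: 0.0853
grip_force: 0.0
```

Run:
```python
from h import *
d=save("top","pics/top2.png")
for r in fishes(d):print(*r)
plan([(.46,-.10,.20,-20,1),(.433,-.221,.13,42,1),(.433,-.221,.019,42,1,.05)])
plan([(.46,-.10,.20,-20,1),(.589,-.344,.13,12,1),(.589,-.344,.019,12,1,.05)])
```

```text
393 [392. 202.] [ 0.589 -0.344] [46. 98.] -79 [ 0.587 -0.344]
414 [353. 252.] [ 0.433 -0.221] [ 44. 100.] -49 [ 0.432 -0.219]
406 [399. 256.] [ 0.418 -0.357] [43. 99.] -25 [ 0.419 -0.358]
at [0.4714 0.0723 0.3692] z_g 0.2142 phi 0.0
-> (0.46, -0.1, 0.2, -20, 1)
   0.001 -0.001 0.116 -0.0574 -0.0038 0.0046 1; 0.001 -0.001 0.117 -0.0575 0.0028 0.0047 1; 0.001 0 0.116 -0.0568 0.0096 0.0048 1
-> (0.433, -0.221, 0.13, 42, 1)
   0 0 -0.155 -0.0176 0.0023 0.01 1; 0 0 -0.154 -0.0177 -0.0005 0.01 1; 0 0 -0.155 -0.0174 -0.0032 0.01 1; 0 0 -0.154 -0.0167 -0.0058 0.01 1; 0 0 -0.155 -0.0156 -0.0083 0.01 1
   0 0 -0.154 -0.0142 -0.0106 0.01 1; 0 0 -0.155 -0.0124 -0.0127 0.01 1
-> (0.433, -0.221, 0.019, 42, 1, 0.05)
   0 0 0 0 0 0.037 1; 0 0 0 0 0 0.037 1; 0 0 0 0 0 0.037 1
at [0.4714 0.0723 0.3692] z_g 0.2142 phi 0.0
-> (0.46, -0.1, 0.2, -20, 1)
   0.001 -0.001 0.116 -0.0574 -0.0038 0.0046 1; 0.001 -0.001 0.117 -0.0575 0.0028 0.0047 1; 0.001 0 0.116 -0.0568 0.0096 0.0048 1
-> (0.589, -0.344, 0.13, 12, 1)
   0 0 -0.112 -0.037 0.0409 0.014 1; 0 0 -0.112 -0.0414 0.0365 0.014 1; 0 0 -0.111 -0.0452 0.0317 0.014 1; 0 0 -0.112 -0.0485 0.0265 0.014 1; 0 0 -0.111 -0.0511 0.0209 0.0139 1
-> (0.589, -0.344, 0.019, 12, 1, 0.05)
   0 0 0 0 0 0.037 1; 0 0 0 0 0 0.037 1; 0 0 0 0 0 0.037 1
```

View pics/top2.png

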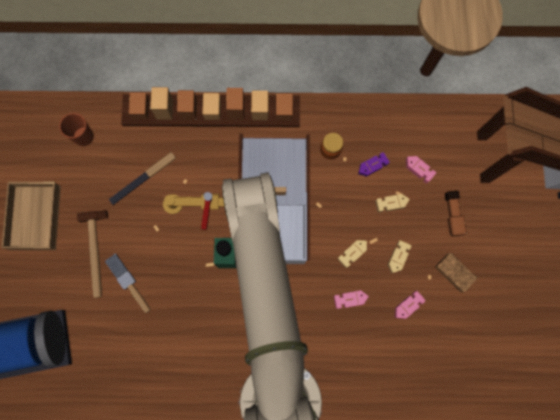

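Hatch open, stone no longer on the bench, fish unchanged at (353,252), (392,202), (399,256). Going for the near fish.

Run:
```python
from h import *
plan([(.433,-.220,.19,42,1)])
```

```text
at [0.4714 0.0723 0.3692] z_g 0.2142 phi 0.0
-> (0.433, -0.22, 0.19, 42, 1)
   0.001 0 -0.147 -0.0585 -0.0077 0.0047 1; 0.001 0 -0.146 -0.0567 -0.0162 0.0047 1; 0.001 0 -0.147 -0.0537 -0.0242 0.0048 1; 0 0 -0.146 -0.0496 -0.0319 0.0048 1; 0.001 -0.001 -0.147 -0.0445 -0.0387 0.0048 1
```

Emit:
servo_tool(series="0 0 -0.147 -0.058 -0.008 0.005 1; 0 0 -0.146 -0.057 -0.016 0.005 1; 0 0 -0.147 -0.054 -0.024 0.005 1; 0 0 -0.146 -0.05 -0.032 0.005 1; 0 0 -0.147 -0.044 -0.039 0.005 1")

```text
time_s: 14.12
ee_pos: [0.4329, -0.2087, 0.3427]
orientation: [0.419, 0.908, 0.0, -0.001]
ft_force: [0.6, 0.5, 0.3]
gripper_width: 0.0854
grip_force: 0.0
```

Emit:
servo_tool(series="0 0 0 0 0 0.04 1; 0 0 0 0 0 0.04 1; 0 0 0 0 0 0 1")

```text
time_s: 14.5
ee_pos: [0.4321, -0.2066, 0.2607]
orientation: [0.422, 0.907, -0.001, -0.004]
ft_force: [-0.8, -0.4, 0.0]
gripper_width: 0.0856
grip_force: 0.0
```

Run:
```python
from h import *
plan([(.433,-.220,.10,42,1),(.433,-.220,.019,42,1,.05)])
```

```text
at [ 0.4321 -0.2066  0.2607] z_g 0.1057 phi 40.1
-> (0.433, -0.22, 0.1, 42, 1)
   -0.005 -0.006 -0.033 -0.0109 -0.0079 0.0057 1
-> (0.433, -0.22, 0.019, 42, 1, 0.05)
   0 0 0 0 0 0.0405 1; 0 0 0 0 0 0.0405 1
```

Emit:
servo_tool(series="-0.004 -0.006 -0.033 -0.011 -0.008 0.006 1; 0 0 0 0 0 0.04 1; 0 0 0 0 0 0.035 1; 0 0 0 0 0 0.006 1; 0 0 0 0 0 0 0", grip_force=40)

```text
time_s: 15.12
ee_pos: [0.4358, -0.2211, 0.1779]
orientation: [0.406, 0.914, 0.001, 0.004]
ft_force: [0.4, -0.2, -0.0]
gripper_width: 0.0696
grip_force: 0.0
```

Emit:
servo_tool(series="0 0 0 0 0 0 0; 0 0 0 0 0 0 0; 0 0 0 0 0 0 0; 0 0 0 0 0 0 0")

```text
time_s: 15.62
ee_pos: [0.436, -0.2212, 0.1783]
orientation: [0.406, 0.914, 0.001, 0.005]
ft_force: [-1.0, 1.4, 8.6]
gripper_width: 0.0394
grip_force: 40.1
```

Emit:
servo_tool(series="0 0 0 0 0 -0.03 0; 0 0 0 0 0 -0.06 0; 0 0 0 0 0 -0.06 0; 0 0 0 0 0 -0.03 0; 0 0 0 0 0 0 0")

```text
time_s: 16.25
ee_pos: [0.4345, -0.2213, 0.3598]
orientation: [0.406, 0.914, 0.002, 0.006]
ft_force: [0.2, -0.4, -0.8]
gripper_width: 0.0392
grip_force: 41.1
```

Run:
```python
from h import *
plan([(.53,-.012,.19,0,0,.05),(.53,-.012,.045,0,0,.05)])
```

```text
at [ 0.4345 -0.2213  0.3598] z_g 0.2048 phi 42.1
-> (0.53, -0.012, 0.19, 0, 0, 0.05)
   0.002 0.001 0.147 0.0183 0.0422 0.0031 0; 0.002 0.001 0.147 0.0243 0.039 0.0031 0; 0.003 0.001 0.147 0.0298 0.0351 0.003 0; 0.002 0.002 0.146 0.0346 0.0304 0.003 0; 0.003 0.001 0.147 0.0385 0.025 0.0029 0
-> (0.53, -0.012, 0.045, 0, 0, 0.05)
   0 0 0 0 0 0.0483 0; 0 0 0 0.0001 0 0.0484 0; 0 0 0 0 0 0.0483 0
```

Run:
```python
from h import *
plan([(.495,-.014,.20,0,0,.05),(.495,-.014,.05,0,0,.06)])
```

```text
at [ 0.4345 -0.2213  0.3598] z_g 0.2048 phi 42.1
-> (0.495, -0.014, 0.2, 0, 0, 0.05)
   0.002 0.001 0.147 0.0227 0.0367 0.001 0; 0.002 0.001 0.147 0.0278 0.033 0.001 0; 0.003 0.001 0.147 0.0324 0.0286 0.001 0; 0.002 0.002 0.146 0.0362 0.0236 0.0009 0; 0.003 0.001 0.147 0.0392 0.018 0.001 0
-> (0.495, -0.014, 0.05, 0, 0, 0.06)
   0 0 0 0 0 0.05 0; 0 0 0 0 0 0.05 0; 0 0 0 0.0001 0 0.05 0
```

Emit:
servo_tool(series="0.002 0.001 0.147 0.023 0.037 0.001 0; 0.002 0.001 0.147 0.028 0.033 0.001 0; 0.003 0.001 0.147 0.032 0.029 0.001 0; 0.002 0.002 0.146 0.036 0.024 0.001 0; 0.003 0.001 0.147 0.039 0.018 0.001 0")

```text
time_s: 16.88
ee_pos: [0.4952, -0.0119, 0.3506]
orientation: [0.709, 0.705, -0.003, -0.003]
ft_force: [0.2, 0.3, -0.2]
gripper_width: 0.0394
grip_force: 41.1
```

Emit:
servo_tool(series="0 0 0 0 0 0 0")

```text
time_s: 17.0
ee_pos: [0.4956, -0.0092, 0.3502]
orientation: [0.705, 0.709, -0.003, -0.003]
ft_force: [0.1, -0.7, -0.8]
gripper_width: 0.0393
grip_force: 41.1
```

Good: descend, check it is still held, release, lift.

Emit:
servo_tool(series="0 0 0 -0.003 0 0.05 0; 0 0 0 -0.002 0 0.05 0; 0 0 0 0 0 0.045 0; 0 0 0 0 0 0 0")

```text
time_s: 17.5
ee_pos: [0.4922, -0.0192, 0.2035]
orientation: [0.707, 0.707, -0.006, -0.004]
ft_force: [1.1, -0.3, -0.2]
gripper_width: 0.0393
grip_force: 41.0
```

Emit:
servo_tool(series="0 0 0 0 0 0 0.6; 0 0 0 0 0 0 0.6; 0 0 0 0 0 0 0.6; 0 0 0 0 0 -0.06 0.6; 0 0 0 0 0 -0.06 0.6")

```text
time_s: 18.12
ee_pos: [0.4949, -0.0183, 0.3283]
orientation: [0.707, 0.707, -0.003, -0.002]
ft_force: [1.4, 0.8, 0.8]
gripper_width: 0.0513
grip_force: 0.0
```

Emit:
servo_tool(series="0 0 0 0 0 -0.03 1; 0 0 0 0 0 0 1")

```text
time_s: 18.38
ee_pos: [0.4962, -0.0186, 0.3597]
orientation: [0.707, 0.707, 0.001, -0.001]
ft_force: [-0.5, -1.7, 0.3]
gripper_width: 0.0843
grip_force: 0.0
```

Run:
```python
from h import *
d=arm.get_image("top")
for r in fishes(d):print(*r)
plan([(.589,-.344,.15,12,1,.05),(.589,-.344,.019,12,1,.05)])
```

```text
396 [392. 202.] [ 0.589 -0.345] [ 46. 101.] -78 [ 0.588 -0.344]
411 [399. 256.] [ 0.418 -0.357] [ 43. 100.] -25 [ 0.419 -0.358]
at [ 0.4956 -0.0183  0.3578] z_g 0.2028 phi 0.0
-> (0.589, -0.344, 0.15, 12, 1, 0.05)
   0 0 -0.03 -0.0465 0.0133 0.0074 1; -0.001 0 -0.03 -0.0469 0.012 0.0074 1; 0 0 -0.03 -0.0473 0.0105 0.0075 1; -0.001 0 -0.03 -0.0476 0.0091 0.0074 1; 0 -0.001 -0.03 -0.0478 0.0077 0.0075 1
   -0.001 0 -0.029 -0.048 0.0062 0.0075 1; 0 -0.001 -0.03 -0.0481 0.0048 0.0075 1
-> (0.589, -0.344, 0.019, 12, 1, 0.05)
   0 0 0 0 0 0.0437 1; 0 0 0 0 0 0.0437 1; 0 0 0 0 0 0.0436 1
```

Emit:
servo_tool(series="0 0 -0.03 -0.046 0.013 0.004 1; 0 0 -0.03 -0.047 0.012 0.005 1; 0 0 -0.03 -0.047 0.01 0.007 1; 0 0 -0.03 -0.048 0.009 0.007 1; 0 0 -0.03 -0.048 0.008 0.008 1")

```text
time_s: 19.05
ee_pos: [0.5615, -0.2521, 0.3232]
orientation: [0.652, 0.759, -0.002, -0.003]
ft_force: [0.9, 0.1, 0.4]
gripper_width: 0.0854
grip_force: 0.0
```

Emit:
servo_tool(series="0 0 -0.029 -0.048 0.006 0.01 1; 0 0 -0.03 -0.048 0.005 0.012 1; 0 0 0 0 0 0 1; 0 0 0 0 0 0 1")

```text
time_s: 19.55
ee_pos: [0.5876, -0.3436, 0.3013]
orientation: [0.63, 0.777, -0.002, -0.004]
ft_force: [-0.5, -0.4, 0.5]
gripper_width: 0.0855
grip_force: 0.0
```

Run:
```python
from h import *
plan([(.589,-.344,.10,12,1,.05),(.589,-.344,.019,12,1,.05)])
```

```text
at [ 0.5876 -0.3436  0.3013] z_g 0.1463 phi 11.9
-> (0.589, -0.344, 0.1, 12, 1, 0.05)
   -0.008 -0.003 -0.001 -0.0009 0.0017 0.0462 1
-> (0.589, -0.344, 0.019, 12, 1, 0.05)
   0 0 0 0 0 0.0405 1; 0 0 0 0 0 0.0405 1
```

Emit:
servo_tool(series="-0.004 -0.002 0 -0.001 0.001 0.046 1; 0 0 0 0 0 0.04 1; 0 0 0 0 0 0.035 1; 0 0 0 0 0 0.004 1; 0 0 0 0 0 0 0")

```text
time_s: 20.18
ee_pos: [0.5892, -0.3439, 0.1791]
orientation: [0.629, 0.777, -0.001, 0.0]
ft_force: [-0.3, -0.2, 0.7]
gripper_width: 0.0699
grip_force: 0.0
```

Emit:
servo_tool(series="0 0 0 0 0 0 0; 0 0 0 0 0 0 0; 0 0 0 0 0 0 0; 0 0 0 0 0 0 0")

```text
time_s: 20.68
ee_pos: [0.5892, -0.3451, 0.1799]
orientation: [0.629, 0.777, -0.001, 0.001]
ft_force: [-0.9, 0.9, 7.1]
gripper_width: 0.039
grip_force: 42.1
```

Emit:
servo_tool(series="0 0 0 0 0 -0.03 0; 0 0 0 0 0 -0.06 0; 0 0 0 0 0 -0.06 0; 0 0 0 0 0 -0.03 0; 0 0 0 0 0 0 0")

```text
time_s: 21.3
ee_pos: [0.589, -0.3452, 0.362]
orientation: [0.63, 0.777, -0.0, 0.003]
ft_force: [-0.4, 0.9, -1.8]
gripper_width: 0.0388
grip_force: 41.2
```

Run:
```python
from h import *
plan([(.455,-.014,.20,0,0,.05),(.455,-.014,.06,0,0,.06)])
```

```text
at [ 0.589  -0.3452  0.362 ] z_g 0.207 phi 12.0
-> (0.455, -0.014, 0.2, 0, 0, 0.05)
   0 0.001 0.026 0.044 -0.0078 0.0006 0; 0 0 0.026 0.0438 -0.009 0.0007 0; 0.001 0.001 0.026 0.0435 -0.0101 0.0007 0; 0 0 0.026 0.0432 -0.0112 0.0007 0; 0.001 0.001 0.026 0.0429 -0.0123 0.0007 0
   0 0 0.026 0.0426 -0.0134 0.0008 0; 0.001 0.001 0.026 0.0423 -0.0146 0.0008 0; 0 0 0.027 0.0418 -0.0156 0.0009 0
-> (0.455, -0.014, 0.06, 0, 0, 0.06)
   0 0 0 0 0 0.0467 0; 0 0 0 0 0 0.0467 0; 0 0 0 0.0001 -0.0001 0.0466 0
```

Emit:
servo_tool(series="0 0 0.026 0.044 -0.008 0.001 0; 0 0 0.026 0.044 -0.009 0.001 0; 0 0 0.026 0.043 -0.01 0.001 0; 0 0 0.026 0.043 -0.011 0.001 0; 0 0 0.026 0.043 -0.012 0.001 0")

```text
time_s: 21.92
ee_pos: [0.5045, -0.1362, 0.3516]
orientation: [0.679, 0.734, -0.002, -0.001]
ft_force: [0.8, 0.3, 0.1]
gripper_width: 0.0391
grip_force: 41.1
```

Emit:
servo_tool(series="0 0 0.026 0.043 -0.013 0.001 0; 0 0 0.026 0.042 -0.015 0.001 0; 0 0 0.027 0.04 -0.016 0.001 0; 0 0 0 0 0 0 0")

```text
time_s: 22.42
ee_pos: [0.4535, -0.012, 0.3487]
orientation: [0.705, 0.709, -0.001, -0.002]
ft_force: [0.9, -1.5, -0.7]
gripper_width: 0.0395
grip_force: 41.2
```

Emit:
servo_tool(series="0 0 0 -0.001 0.002 0.045 0; 0 0 0 0 0 0.045 0; 0 0 0 0 0 0.04 0; 0 0 0 0 0 0 0")

```text
time_s: 22.92
ee_pos: [0.4568, -0.0173, 0.2177]
orientation: [0.707, 0.707, -0.002, 0.0]
ft_force: [2.5, 0.3, -0.4]
gripper_width: 0.0386
grip_force: 64.0
```

Emit:
servo_tool(series="0 0 0 0 0 0 0.58; 0 0 0 0 0 0 0.58; 0 0 0 0 0 0 0.58; 0 0 0 0 0 -0.06 0.58; 0 0 0 0 0 -0.06 0.58")

```text
time_s: 23.55
ee_pos: [0.4565, -0.0173, 0.3405]
orientation: [0.708, 0.707, -0.002, -0.0]
ft_force: [2.1, 1.5, 0.1]
gripper_width: 0.0495
grip_force: 0.0
```

Emit:
servo_tool(series="0 0 0 0 0 -0.03 1; 0 0 0 0 0 0 1")

```text
time_s: 23.8
ee_pos: [0.4576, -0.0172, 0.3717]
orientation: [0.707, 0.707, 0.001, 0.001]
ft_force: [-0.7, 1.1, -1.4]
gripper_width: 0.0827
grip_force: 0.0
```

Run:
```python
from h import *
d=arm.get_image("top")
for r in fishes(d):print(*r)
plan([(.47,-.20,.18,-10,1),(.419,-.357,.10,-25+90-90,1),(.419,-.357,.019,65,1,.05)])
plan([(.49,-.20,.18,20,1,.055),(.419,-.357,.12,65,1,.05)])
```

```text
406 [399. 257.] [ 0.418 -0.357] [43. 99.] -25 [ 0.419 -0.358]
at [ 0.4571 -0.0169  0.37  ] z_g 0.215 phi -0.0
-> (0.47, -0.2, 0.18, -10, 1)
   0 0 0.044 -0.0458 0.0033 0.0088 1; 0 0 0.043 -0.0456 0.0053 0.0088 1; 0 0 0.044 -0.0453 0.0072 0.0087 1; 0 0 0.043 -0.0449 0.0092 0.0088 1
-> (0.419, -0.357, 0.1, -25, 1)
   0 0 0.065 -0.0409 -0.0057 0.02 1; 0 0 0.066 -0.0411 -0.0031 0.02 1; 0 0 0.065 -0.0413 -0.0004 0.02 1; 0 0.001 0.066 -0.0412 0.0023 0.0201 1
-> (0.419, -0.357, 0.019, 65, 1, 0.05)
   0 0 -0.175 0 0 0.009 1; 0 0 -0.174 0 0 0.009 1; 0 0 -0.175 0 0 0.009 1; 0 0 -0.174 0 0 0.009 1; 0 0 -0.175 0 0 0.009 1
   0 0 -0.174 0 0 0.009 1; 0 0 -0.175 0 0 0.009 1; 0 0 -0.174 0 0 0.009 1; 0 0 -0.175 -0.0001 0 0.009 1
at [ 0.4571 -0.0169  0.37  ] z_g 0.215 phi -0.0
-> (0.49, -0.2, 0.18, 20, 1, 0.055)
   0 0 -0.087 -0.0458 0.0083 0.0088 1; 0 0 -0.088 -0.0463 0.0042 0.0088 1; 0 0 -0.087 -0.0465 0.0002 0.0087 1; -0.001 0 -0.088 -0.0463 -0.0039 0.0088 1
-> (0.419, -0.357, 0.12, 65, 1, 0.05)
   0 0 -0.157 -0.0246 -0.0241 0.012 1; 0 0 -0.157 -0.0206 -0.0277 0.012 1; 0 0 -0.157 -0.016 -0.0305 0.012 1; 0 0 -0.157 -0.011 -0.0326 0.012 1; 0 0 -0.157 -0.0058 -0.034 0.012 1
```

Emit:
servo_tool(series="0 0 -0.087 -0.046 0.008 0.005 1; 0 0 -0.088 -0.046 0.004 0.007 1; 0 0 -0.087 -0.046 0 0.009 1; 0 0 -0.088 -0.046 -0.004 0.01 1; 0 0 -0.157 -0.025 -0.024 0.012 1")

```text
time_s: 24.48
ee_pos: [0.4747, -0.2324, 0.3245]
orientation: [0.506, 0.863, -0.003, -0.002]
ft_force: [-0.6, 0.8, -0.7]
gripper_width: 0.0853
grip_force: 0.0
```

Emit:
servo_tool(series="0 0 -0.157 -0.021 -0.028 0.012 1; 0 0 -0.157 -0.016 -0.03 0.012 1; 0 0 -0.157 -0.011 -0.033 0.012 1; 0 0 -0.157 -0.006 -0.034 0.012 1; 0 0 0 0 0 0 1")

```text
time_s: 25.1
ee_pos: [0.4149, -0.3593, 0.2766]
orientation: [0.218, 0.976, -0.001, -0.003]
ft_force: [-0.3, 0.1, -0.1]
gripper_width: 0.0855
grip_force: 0.0
```

Run:
```python
from h import *
d=arm.get_image("top")
for r in fishes(d):print(*r)
plan([(.419,-.357,.10,65,1),(.419,-.357,.019,65,1,.05)])
```

```text
1145 [446. 237.] [ 0.459 -0.476] [137. 187.] -52 [ 0.479 -0.503]
224 [400. 282.] [ 0.34  -0.354] [ 31. 151.] -48 [ 0.343 -0.358]
at [ 0.4164 -0.3577  0.2771] z_g 0.1221 phi 64.7
-> (0.419, -0.357, 0.1, 65, 1)
   -0.002 -0.005 -0.004 -0.0022 0.0018 0.0221 1
-> (0.419, -0.357, 0.019, 65, 1, 0.05)
   0 0 0 0 0 0.0405 1; 0 0 0 0 0.0001 0.0405 1
```

Emit:
servo_tool(series="0 -0.004 -0.004 -0.002 0.002 0.022 1; 0 0 0 0 0 0.04 1; 0 0 0 0 0 0.035 1; 0 0 0 0 0 0.005 1; 0 0 0 0 0 0 0")

```text
time_s: 25.78
ee_pos: [0.4214, -0.3556, 0.1775]
orientation: [0.214, 0.977, -0.001, 0.001]
ft_force: [-0.3, -0.1, 0.9]
gripper_width: 0.0698
grip_force: 0.0
```

Emit:
servo_tool(series="0 0 0 0 0 0 0; 0 0 0 0 0 0 0; 0 0 0 0 0 0 0; 0 0 0 0 0 0 0")

```text
time_s: 26.28
ee_pos: [0.4217, -0.3563, 0.1788]
orientation: [0.214, 0.977, -0.001, 0.002]
ft_force: [0.6, 1.0, 6.7]
gripper_width: 0.0391
grip_force: 41.3
```

Emit:
servo_tool(series="0 0 0 0 0 -0.03 0; 0 0 0 0 0 -0.06 0; 0 0 0 0 0 -0.06 0; 0 0 0 0 0 -0.035 0; 0 0 0 0 0 0 0")

```text
time_s: 26.9
ee_pos: [0.421, -0.3562, 0.3658]
orientation: [0.214, 0.977, -0.002, 0.004]
ft_force: [0.6, 1.2, -1.0]
gripper_width: 0.0392
grip_force: 40.6
```

Run:
```python
from h import *
plan([(.49,-.19,.205,20,0,.05),(.472,-.010,.20,0,0,.05)])
```

```text
at [ 0.421  -0.3562  0.3658] z_g 0.2108 phi 65.2
-> (0.49, -0.19, 0.205, 20, 0, 0.05)
   0 0.002 0.158 0.0014 0.036 0.0011 0; 0 0.002 0.158 0.007 0.0353 0.0011 0; 0.001 0.002 0.158 0.0125 0.0337 0.0011 0; 0 0.002 0.158 0.0177 0.0314 0.0011 0; 0.001 0.001 0.158 0.0223 0.0282 0.0012 0
-> (0.472, -0.01, 0.2, 0, 0, 0.05)
   0 0 0.087 0.0438 0.0111 0.0012 0; 0 0 0.087 0.0447 0.0073 0.0012 0; 0 0 0.087 0.0451 0.0034 0.0013 0; 0 0 0.088 0.0452 -0.0005 0.0012 0
```

Emit:
servo_tool(series="0 0.002 0.158 0.001 0.036 0.001 0; 0 0.002 0.158 0.007 0.035 0.001 0; 0.001 0.002 0.158 0.012 0.034 0.001 0; 0 0.002 0.158 0.018 0.031 0.001 0; 0.001 0.001 0.158 0.022 0.028 0.001 0")

```text
time_s: 27.52
ee_pos: [0.4899, -0.1887, 0.356]
orientation: [0.576, 0.818, -0.001, -0.004]
ft_force: [1.0, 0.2, -1.0]
gripper_width: 0.0391
grip_force: 40.6
```

Emit:
servo_tool(series="0 0 0.087 0.044 0.011 0.001 0; 0 0 0.087 0.045 0.007 0.001 0; 0 0 0.087 0.045 0.003 0.001 0; 0 0 0.088 0.045 0 0.001 0; 0 0 0 0 0 0 0")

```text
time_s: 28.15
ee_pos: [0.4708, -0.0059, 0.3524]
orientation: [0.705, 0.709, -0.002, -0.004]
ft_force: [-0.6, -0.6, -0.5]
gripper_width: 0.0395
grip_force: 40.6
```

Run:
```python
from h import *
d=save("side","pics/side3.png")
cv2.imwrite("pics/side3c.png",cv2.resize(d["frame"][150:350,200:450],None,fx=3,fy=3,interpolation=cv2.INTER_CUBIC))
plan([(.472,-.012,.075,0,0,.06)])
```

```text
at [ 0.471  -0.0083  0.3527] z_g 0.1977 phi 0.2
-> (0.472, -0.012, 0.075, 0, 0, 0.06)
   -0.003 -0.001 0.001 -0.0013 0.0006 0.0409 0; -0.002 -0.001 0.002 -0.0013 0.0005 0.0409 0; -0.003 -0.001 0.001 -0.0013 0.0005 0.0409 0
```

View pics/side3c.png

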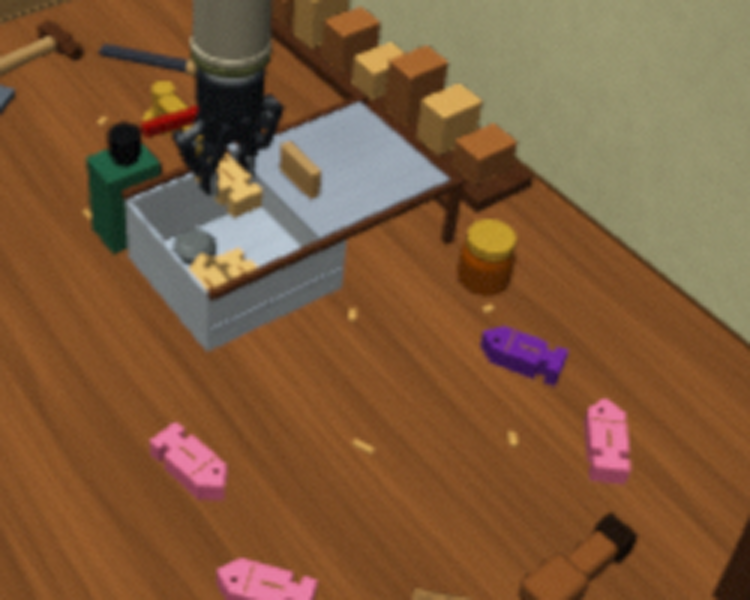

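The crop shows the stone (195,245) and fish (225,268) lying low in the tin. The third fish is in the gripper (238,185), with free floor behind; I'll drop it at x 0.497.

Emit:
servo_tool(series="0 0 0 0.003 0.012 0.04 0; 0 0 0 0.003 0.014 0.045 0; 0 0 0 0 0 0.04 0; 0 0 0 0 0 0 0")

```text
time_s: 28.7
ee_pos: [0.4951, -0.0052, 0.2257]
orientation: [0.708, 0.706, -0.005, -0.004]
ft_force: [-0.0, 0.5, -0.2]
gripper_width: 0.0392
grip_force: 40.6
```

Emit:
servo_tool(series="0 0 0 0 0 0 0.58; 0 0 0 0 0 0 0.58; 0 0 0 0 0 0 0.58; 0 0 0 0 0 -0.06 0.58; 0 0 0 0 0 -0.06 0.58")

```text
time_s: 29.32
ee_pos: [0.4972, -0.0041, 0.3502]
orientation: [0.707, 0.707, -0.002, -0.003]
ft_force: [0.9, 1.2, -0.1]
gripper_width: 0.0496
grip_force: 0.0
```

Emit:
servo_tool(series="0 0 0 0 0 -0.04 1; 0 0 0 -0.06 0 0 1; 0 0 0 -0.06 0 0 1; 0 0 0 -0.06 0 0 1; 0 0 0 0 0 0 1")

```text
time_s: 29.95
ee_pos: [0.4958, -0.19, 0.3891]
orientation: [0.71, 0.704, -0.002, -0.002]
ft_force: [0.7, 1.7, 0.3]
gripper_width: 0.0855
grip_force: 0.0
```

Run:
```python
from h import *
d=save("side","pics/side4.png")
e=save("top","pics/top4.png"); print(fishes(e,(320,215,380,290)))
a=cv2.resize(d["frame"][170:270,220:370],(600,400),interpolation=cv2.INTER_CUBIC)[:300]
b=cv2.resize(e["frame"][180:280,200:350],(600,400),interpolation=cv2.INTER_CUBIC)[:300]
cv2.imwrite("pics/c4.png",np.vstack([a,b]))
plan([(.595,.022,.22,0,1),(.595,.022,.134,0,1,.05)])
```

```text
[(np.int32(2147), array([345., 251.]), array([ 0.44 , -0.194]), array([ 86., 278.]), -28, array([ 0.437, -0.194]))]
at [ 0.4974 -0.1849  0.3884] z_g 0.2334 phi -0.1
-> (0.595, 0.022, 0.22, 0, 1)
   -0.001 -0.001 0 0.0518 0.0243 0.0034 1; -0.001 -0.001 -0.001 0.0518 0.0243 0.0033 1; -0.002 0 0 0.0517 0.0244 0.0033 1; -0.001 -0.001 -0.001 0.0517 0.0243 0.0034 1
-> (0.595, 0.022, 0.134, 0, 1, 0.05)
   0 0 0 0 0 0.043 1; 0 0 0 0 0 0.043 1
```

View pics/c4.png

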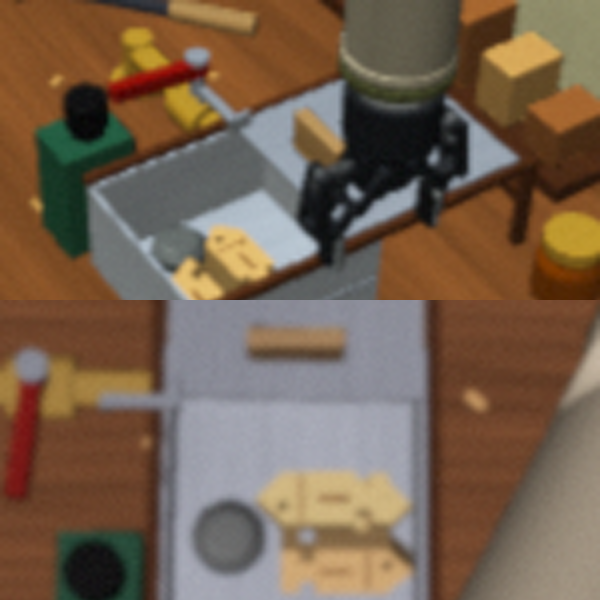

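Stone at (228,537) and the fish stacked flat at (330,500) and (345,570) sit well below the rim, so I'm closing the hatch.

Emit:
servo_tool(series="0 0 0 0.052 0.024 0.003 1; 0 0 0 0.052 0.024 0.003 1; 0 0 0 0.052 0.024 0.003 1; 0 0 0 0.052 0.025 0.003 1; 0 0 0 0 0 0 1")

```text
time_s: 30.68
ee_pos: [0.5956, 0.033, 0.3746]
orientation: [0.702, 0.712, -0.001, -0.004]
ft_force: [0.3, -0.4, 0.2]
gripper_width: 0.0854
grip_force: 0.0
```

Emit:
servo_tool(series="0 0 0 0 0 0 1")

```text
time_s: 30.8
ee_pos: [0.5944, 0.0253, 0.3758]
orientation: [0.706, 0.708, -0.002, -0.003]
ft_force: [-0.3, -0.9, -0.5]
gripper_width: 0.0854
grip_force: 0.0
```

Run:
```python
from h import *
plan([(.596,.022,.134,0,1,.05)])
```

```text
at [0.5944 0.0253 0.3758] z_g 0.2208 phi 0.2
-> (0.596, 0.022, 0.134, 0, 1, 0.05)
   -0.003 -0.001 0.001 -0.0018 0.0011 0.0434 1; -0.004 -0.001 0.002 -0.0017 0.001 0.0434 1
```

Emit:
servo_tool(series="-0.003 -0.001 0.002 -0.002 0.001 0.043 1; 0 0 0 0 0 0.043 1; 0 0 0 0 0 0 1; 0 0 0 0 0 0 0; 0 0 0 0 0 0 0", grip_force=40)

```text
time_s: 31.42
ee_pos: [0.5959, 0.0217, 0.2922]
orientation: [0.708, 0.706, 0.001, -0.001]
ft_force: [-0.2, 0.5, -0.9]
gripper_width: 0.0514
grip_force: 0.0
```

Emit:
servo_tool(series="0 0 0 0 0 0 0; 0 0 0 0 0 0 0; 0 0 0 0 0 0 0; 0 0 0 0 0 0 0; 0 0 0 0 -0.005 0 0")

```text
time_s: 32.05
ee_pos: [0.5909, 0.0222, 0.2907]
orientation: [0.708, 0.706, 0.0, -0.001]
ft_force: [2.6, 1.0, 5.5]
gripper_width: 0.0154
grip_force: 41.3
```

Emit:
servo_tool(series="0 0 0 0 -0.01 0 0; 0 0 0 0 -0.016 0 0; 0 0 0 0 -0.018 0 0; 0 0 0 0 -0.018 0 0; 0 0 0 0 -0.018 0 0")

```text
time_s: 32.67
ee_pos: [0.5099, 0.0227, 0.2906]
orientation: [0.708, 0.707, 0.0, -0.001]
ft_force: [3.0, 1.6, 7.3]
gripper_width: 0.0153
grip_force: 41.6
```

Emit:
servo_tool(series="0 0 0 0 -0.018 0 0; 0 0 0 0 -0.018 0 0; 0 0 0 0 -0.016 0 0; 0 0 0 0 -0.012 0 0; 0 0 0 0 -0.007 0 0")

```text
time_s: 33.3
ee_pos: [0.4388, 0.0232, 0.2906]
orientation: [0.707, 0.707, 0.001, -0.002]
ft_force: [2.2, 5.1, 3.7]
gripper_width: 0.0154
grip_force: 41.2
```

Emit:
servo_tool(series="0 0 0 0 -0.002 0 0; 0 0 0 0 -0.001 0 0; 0 0 0 0 -0.001 0 0; 0 0 0 0 0 0 0")

```text
time_s: 33.8
ee_pos: [0.4356, 0.0233, 0.2906]
orientation: [0.707, 0.707, 0.001, -0.001]
ft_force: [4.3, 5.4, 2.2]
gripper_width: 0.0154
grip_force: 41.0
```

Emit:
servo_tool(series="0 0 0 0 -0.001 0 0; 0 0 0 0 -0.001 0 0; 0 0 0 0 0 0 0")

```text
time_s: 34.17
ee_pos: [0.4347, 0.0234, 0.2907]
orientation: [0.707, 0.707, 0.002, 0.0]
ft_force: [18.2, 4.9, -12.5]
gripper_width: 0.0156
grip_force: 39.7
```

Firm stop at the start position, so the hatch is shut. Release, rise and look at the lever.

Emit:
servo_tool(series="0 0 0 0 0 0 1; 0 0 0 0 0 0 1; 0 0 0 0 0 0 1; 0 0 0 0 0 -0.05 1; 0 0 0 0 0 -0.05 1")

```text
time_s: 34.8
ee_pos: [0.4331, 0.022, 0.3912]
orientation: [0.708, 0.706, -0.002, -0.002]
ft_force: [0.7, 1.2, 0.5]
gripper_width: 0.0855
grip_force: 0.0
```

Emit:
servo_tool(series="0 0 0 -0.05 0 0 1; 0 0 0 -0.06 0 0 1; 0 0 0 0 0 0 1")

```text
time_s: 35.17
ee_pos: [0.4325, -0.0927, 0.3904]
orientation: [0.711, 0.703, -0.0, -0.001]
ft_force: [0.3, 1.1, 0.6]
gripper_width: 0.0857
grip_force: 0.0
```

```bash
cat >> h.py <<'E'
def lever(d):
    hsv=cv2.cvtColor(d["frame"],cv2.COLOR_BGR2HSV)
    m=((hsv[...,0]<7)|(hsv[...,0]>173))&(hsv[...,1]>150)&(hsv[...,2]>80);k=np.zeros_like(m);k[170:240,170:232]=1
    P=np.array([ray(d,p,.11)[:2] for p in np.argwhere(m&k)[:,::-1]]);c=P.mean(0);u=np.linalg.svd(P-c)[2][0]
    t=c-np.array([.58,.212]);print("lever n",len(P),c.round(4),"v svd",round(np.arctan(-u[1]/u[0]),3),"v piv",round(np.arctan2(t[1],-t[0]),3))
E
python3 - <<'E'
from h import *
d=save("top","pics/top5.png");lever(d);print([r for r in fishes(d)])
e=save("side","pics/side5.png")
cv2.imwrite("pics/c5.png",np.vstack([cv2.resize(e["frame"][170:270,220:370],(600,400))[:300],cv2.resize(d["frame"][170:270,190:340],(600,400))[:300]]))
v=.11
a=lambda v:(.58-.07*np.cos(v),.212+.07*np.sin(v))
plan([(*a(v),.20,90-np.degrees(v),1,.055),(*a(v),.102,90-np.degrees(v),1,.05)])
E
```

```text
lever n 161 [0.5237 0.2173] v svd 0.113 v piv 0.094
[(np.int32(3387), array([334., 256.]), array([ 0.398, -0.177]), array([116., 387.]), -1, array([ 0.422, -0.162]))]
at [ 0.433  -0.0883  0.39  ] z_g 0.235 phi -0.2
-> (np.float64(0.5104230731430311), np.float64(0.21968448105860222), 0.2, np.float64(83.69746425356095), 1, 0.055)
   0 0 -0.163 0.0342 0.0085 0.0039 1; 0 -0.001 -0.163 0.0324 0.0139 0.0039 1; 0 0 -0.163 0.0297 0.019 0.0039 1; 0 -0.001 -0.163 0.0263 0.0236 0.0039 1; 0 -0.001 -0.163 0.0221 0.0275 0.0039 1
   0 0 -0.162 0.0173 0.0308 0.0039 1; 0 -0.001 -0.163 0.0121 0.0331 0.0038 1; -0.001 0 -0.162 0.0066 0.0347 0.0039 1; 0 -0.001 -0.163 0.001 0.0353 0.0038 1
-> (np.float64(0.5104230731430311), np.float64(0.21968448105860222), 0.102, np.float64(83.69746425356095), 1, 0.05)
   0 0 0 0 0 0.049 1; 0 0 0 0 0 0.049 1
```

View pics/c5.png

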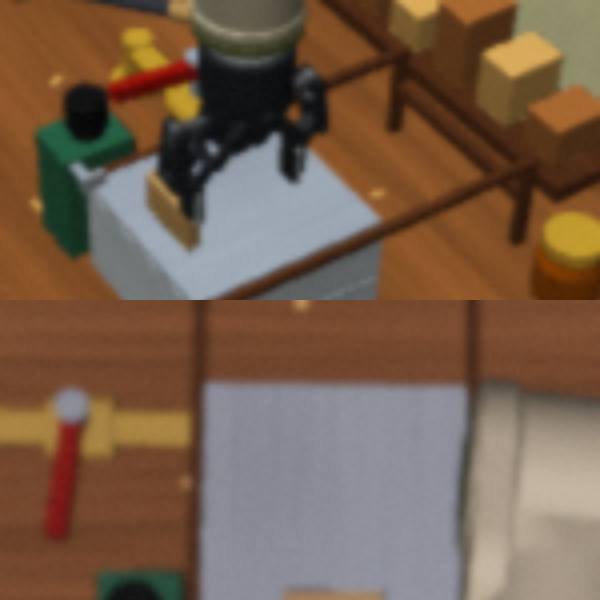

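Hatch shut (plate front flush, ear in the housing at (90,175)). The lever stays at about 0.1 rad; reaching for it.

Emit:
servo_tool(series="0 0 -0.163 0.034 0.008 0.004 1; 0 0 -0.163 0.032 0.014 0.004 1; 0 0 -0.163 0.03 0.019 0.004 1; 0 0 -0.163 0.026 0.024 0.004 1; 0 0 -0.163 0.022 0.028 0.004 1")

```text
time_s: 35.9
ee_pos: [0.4762, 0.0861, 0.3697]
orientation: [0.366, 0.931, -0.0, -0.002]
ft_force: [0.5, -0.7, -0.1]
gripper_width: 0.0855
grip_force: 0.0
```

Emit:
servo_tool(series="0 0 -0.162 0.017 0.031 0.004 1; 0 0 -0.163 0.012 0.033 0.004 1; 0 0 -0.162 0.007 0.035 0.004 1; 0 0 -0.163 0.001 0.035 0.004 1; 0 0 0 0 0 0 1")

```text
time_s: 36.52
ee_pos: [0.5095, 0.2252, 0.3527]
orientation: [0.049, 0.999, 0.0, -0.003]
ft_force: [-0.4, -0.1, -0.1]
gripper_width: 0.0852
grip_force: 0.0
```

Emit:
servo_tool(series="0 0 0 0 0 0 1")

```text
time_s: 36.65
ee_pos: [0.5102, 0.2206, 0.3538]
orientation: [0.054, 0.999, 0.0, -0.002]
ft_force: [0.3, -0.5, 0.7]
gripper_width: 0.0852
grip_force: 0.0
```

Run:
```python
from h import *
v=.105
a=lambda v:(.58-.07*np.cos(v),.212+.07*np.sin(v))
plan([(*a(v),.102,90-np.degrees(v),1,.05)]+[(*a(w),.102,90-np.degrees(w),0,.05) for w in np.linspace(.105,.785,9)[1:]])
```

```text
at [0.5102 0.2206 0.3538] z_g 0.1988 phi 83.8
-> (np.float64(0.5103855206076051), np.float64(0.21933650181802178), 0.102, np.float64(83.98394315112635), 1, 0.05)
   0 -0.002 -0.002 -0.0004 -0.0006 0.0484 1; 0 -0.002 -0.001 -0.0002 -0.0006 0.0484 1
-> (np.float64(0.5112597035417911), np.float64(0.22522012264835503), 0.102, np.float64(79.11380189251436), 0, 0.05)
   0 0 0.085 -0.0003 0.0059 0 0
-> (np.float64(0.5126302361660233), np.float64(0.2310082855869279), 0.102, np.float64(74.24366063390237), 0, 0.05)
   0 0 0.085 -0.0002 0.0059 0 0
-> (np.float64(0.5144872223425445), np.float64(0.2366591963292563), 0.102, np.float64(69.37351937529036), 0, 0.05)
   0 0 0.085 -0.0003 0.006 0 0
-> (np.float64(0.5168172534222707), np.float64(0.2421320516210636), 0.102, np.float64(64.50337811667836), 0, 0.05)
   0 0 0.085 -0.0002 0.0059 0 0
-> (np.float64(0.5196035050639667), np.float64(0.24738733388433928), 0.102, np.float64(59.63323685806637), 0, 0.05)
   0 0 0.085 -0.0003 0.006 0 0
-> (np.float64(0.5228258587169423), np.float64(0.25238709655997776), 0.102, np.float64(54.763095599454374), 0, 0.05)
   0 0 0.085 -0.0002 0.0059 0 0
-> (np.float64(0.5264610468900858), np.float64(0.25709523810663837), 0.102, np.float64(49.89295434084237), 0, 0.05)
   0 0 0.085 -0.0003 0.006 0 0
-> (np.float64(0.5304828211582959), np.float64(0.2614777626773756), 0.102, np.float64(45.02281308223038), 0, 0.05)
   0 0 0.085 -0.0002 0.0059 0 0
```

Emit:
servo_tool(series="0 0 0 0 -0.001 0.048 1; 0 0 0 0 0 0.048 1; 0 0 0 0 0 0 1; 0 0 0 0 0 0 0; 0 0 0 0 0 0 0", grip_force=25)

```text
time_s: 37.28
ee_pos: [0.5112, 0.2195, 0.2607]
orientation: [0.054, 0.999, 0.002, -0.0]
ft_force: [-0.4, 0.0, 0.8]
gripper_width: 0.0514
grip_force: 0.0
```

Emit:
servo_tool(series="0 0 0 0 0 0 0; 0 0 0 0 0 0 0; 0 0 0 0 0 0 0; 0 0 0 0 0 0 0; 0 0 0 0 0 0 0")

```text
time_s: 37.9
ee_pos: [0.5106, 0.2196, 0.2593]
orientation: [0.054, 0.999, 0.001, -0.001]
ft_force: [-1.2, 0.3, 7.6]
gripper_width: 0.0153
grip_force: 30.2
```

Emit:
servo_tool(series="0 0 0.085 0 0.006 0 0; 0 0 0.085 0 0.006 0 0; 0 0 0.085 0 0.006 0 0; 0 0 0 0 0 0 0")

```text
time_s: 38.4
ee_pos: [0.5146, 0.2374, 0.2593]
orientation: [0.18, 0.984, 0.001, -0.0]
ft_force: [2.1, 0.6, 5.9]
gripper_width: 0.0153
grip_force: 30.0
```

Run:
```python
from h import *
a=lambda v:(.58-.07*np.cos(v),.212+.07*np.sin(v))
plan([(*a(w),.104,90-np.degrees(w),0,.05) for w in np.linspace(.36,.785,6)[1:]])
```

```text
at [0.5146 0.2374 0.2593] z_g 0.1043 phi 69.3
-> (np.float64(0.5168172534222707), np.float64(0.2421320516210636), 0.104, np.float64(64.50337811667836), 0, 0.05)
   0.002 -0.001 0.083 -0.0004 0.0052 0.0003 0
-> (np.float64(0.5196035050639667), np.float64(0.24738733388433928), 0.104, np.float64(59.63323685806637), 0, 0.05)
   0 0 0.085 -0.0003 0.006 0 0
-> (np.float64(0.5228258587169423), np.float64(0.25238709655997776), 0.104, np.float64(54.763095599454374), 0, 0.05)
   0 0 0.085 -0.0002 0.0059 0 0
-> (np.float64(0.5264610468900858), np.float64(0.25709523810663837), 0.104, np.float64(49.89295434084238), 0, 0.05)
   0 0 0.085 -0.0003 0.006 0 0
-> (np.float64(0.5304828211582959), np.float64(0.2614777626773756), 0.104, np.float64(45.02281308223038), 0, 0.05)
   0 0 0.085 -0.0002 0.0059 0 0
```

Emit:
servo_tool(series="0 0 0.083 0 0.005 0 0; 0 0 0.085 0 0.006 0 0; 0 0 0.085 0 0.006 0 0; 0 0 0.085 -0.001 0.006 0 0; 0 0 0.085 0 0.006 0 0")

```text
time_s: 39.02
ee_pos: [0.5302, 0.262, 0.2594]
orientation: [0.382, 0.924, 0.001, -0.0]
ft_force: [6.6, 1.8, 1.5]
gripper_width: 0.0158
grip_force: 30.5
```

Emit:
servo_tool(series="0 0 0 0 0 0 0; 0 0 0 0 0 0 0")

```text
time_s: 39.28
ee_pos: [0.5303, 0.2621, 0.2594]
orientation: [0.381, 0.924, 0.002, -0.0]
ft_force: [7.9, 3.8, 1.5]
gripper_width: 0.015
grip_force: 29.4
```

Run:
```python
from h import *
p=arm.read_state()["ee_pos"];print(p,np.arctan2(p[1]-.212,.58-p[0]))
a=lambda v:(.58-.07*np.cos(v),.212+.07*np.sin(v))
plan([(*a(.785),.104,45,0)])
```

```text
[0.53031447 0.2620792  0.25936041] 0.7893441926067978
at [0.5303 0.2621 0.2594] z_g 0.1044 phi 45.2
-> (np.float64(0.5304828211582959), np.float64(0.2614777626773756), 0.104, 45, 0)
   0.003 -0.002 0.003 -0.0005 -0.0003 0.0004 0
```

At 0.789 by the pose. Release with both fingers, lift straight, move clear and check.

Emit:
servo_tool(series="0 0 0 0 0 0 1; 0 0 0 0 0 0 1; 0 0 0 0 0 0 1; 0 0 0 0 0 -0.05 1; 0 0 0 0 0 -0.06 1")

```text
time_s: 39.9
ee_pos: [0.529, 0.2609, 0.3684]
orientation: [0.383, 0.924, -0.001, -0.003]
ft_force: [1.4, 2.4, 0.8]
gripper_width: 0.0852
grip_force: 0.0
```

Emit:
servo_tool(series="0 0 0 -0.04 -0.04 -0.03 1; 0 0 0 -0.04 -0.04 0 1; 0 0 0 -0.04 -0.04 0 1; 0 0 0 -0.04 0 0 1; 0 0 0 0 0 0 1")

```text
time_s: 40.52
ee_pos: [0.5586, 0.0608, 0.3974]
orientation: [0.385, 0.923, -0.0, -0.001]
ft_force: [-0.4, 0.8, -1.0]
gripper_width: 0.0853
grip_force: 0.0
```

Run:
```python
from h import *
d=save("top","pics/top6.png");lever(d);[print(*r) for r in fishes(d)]
save("side","pics/side6.png");print(arm.read_state()["ee_pos"])
```

```text
lever n 164 [0.5393 0.2505] v svd 0.785 v piv 0.758
[0.55782971 0.06433091 0.39693025]
```

View pics/top6.png

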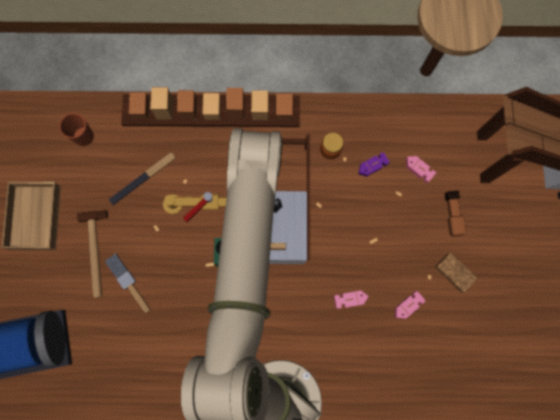

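View pics/side6.png

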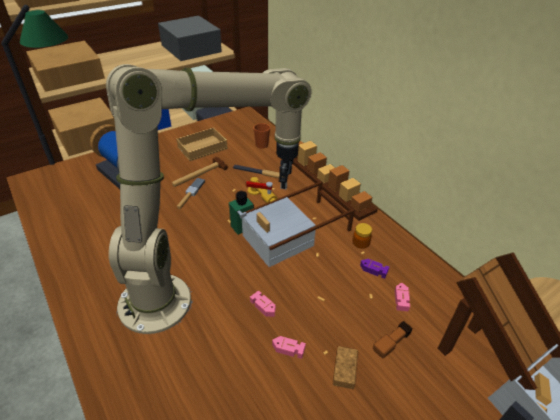

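The top view shows the lever at 45° (197,207), the hatch shut, no cream fish left on the bench and the bystanders where they were. The side view agrees.

```bash
python3 -c "
from bench import arm
print(arm.job_done())"
```

```text
the job is handed in; nothing more can be done
None
```

The job is handed in: all three fish on the bench and the stone are in the tin, the hatch is fully shut, the air valve was then set to about 45°, and the other things lie where they were.

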